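# Torque check of a mould clamp screw in the pottery

### The job

Before casting, check that the screw of the clamp on the round plaster mould is tight: swing its sprung lever clockwise (seen from above) by the upright wooden knob until the lever's pointer stands in the broad notch of the dial plate, and keep it there for two seconds. Do not push the pointer beyond the notch and do not let the screw and its dial turn. Then let the lever come back to rest and leave the clamp on the square mould alone.

Things in the scene. Friction and masses are not known exactly. Their poses are not given: they have to be found in the camera images.
- round_lever (a joint): Sprung steel lever on the vertical clamp screw of the round-mould clamp (fixed to the table). Angle in rad from its rest on the dial: 0 at rest, growing clockwise seen from above, stop at 0.8. Spring 2 N m per rad: at the knob 5 N at 0.25 and 11 N at 0.60 rad, the notch's two edges. The tight screw, dial and all, gives only above 14 N at the knob, either way; anticlockwise the lever is rigid.
- round_knob (a point): Grasp point on the axis of the lever's upright round wooden knob (20 mm across, 50 mm tall), 105 mm from the screw axis, 162 mm above the table, 25 mm above the flat lever arm (14 mm wide) that carries the knob, 25 mm below the knob's top. A 4 mm wide pointer runs 26 mm outward from the knob's axis. x: along the lever towards the screw; z up. The mould below is a plaster drum, 132 mm across.
- round_notch (a point): Middle of the broad notch in the outer edge of the brass dial plate (4 mm thick, fixed to the screw, just under the lever, reaching 130 mm from the screw axis): 105 mm from that axis, 120 mm above the table. At 0.425 rad the knob stands straight above this point; the notch goes on about 18 mm to either side along the knob's path.
- square_knob (a point): Knob of the other clamp, alike but for its mould: a square plaster block (125 x 115 x 70 mm) on a like plywood base (200 x 190 x 18 mm). Same kind of point as round_knob. To be left alone.

How it is judged:
By the outcome, as a careful person would: the job done as asked, in the order asked, and still so for the second after the job is handed in, with the robot touching nothing.
It also fails if it takes over 38 s, if anything falls off the work surface, if the arm or the gripper's body presses on something with over 40 N, if the wrist force passes 120 N, or if a joint passes its speed limit or range.

### The arm

A 6-joint arm with a two-finger parallel gripper is mounted at the origin on the work surface. World frame = base frame: x ahead of the robot, y to its left, z up, the work surface at z = 0. Lengths are in m, angles in rad, forces in N, time in s.
With the tool pointing down it reaches from about 0.25 to 0.8 m from the base axis. Payload 8.5 kg.
Tool frame: the origin (TCP) lies midway between the tips of the shut fingers; the grasp point (between the pads) lies 19 mm behind it; z points along the fingers, x is the direction in which the jaws open and shut, and the axes are right-handed (so a half turn about z gives the same grasp; the last joint's range is limited). The gripper opens to 85 mm and grips with 20 to 120 N. Pads are 22 mm wide; open, the fingers measure 114 mm over their backs; the gripper's body (76 mm by 85 mm) begins 54 mm behind the grasp point. The pads swing forward as they close: fully open they stand 13 mm farther back than shut.
Start: joints at [1.112, 0.238, -0.013, 1.319, 0, 1.571], TCP at [0.232, 0.471, 0.231] pointing down, gripper open.
Joint ranges: [-2.66, 2.66], [-1.03, 1.9], [-1.14, 1.46], [-1.82, 2.27], [-1.45, 1.34], [-3.14, 3.14]. Speed limits (rad/s): [2.22, 2.22, 2.79, 3.14, 3.14, 3.14].

### API

Orientations are given as a 3x3 rotation matrix whose columns are the frame's x, y, z axes.
In Python, from station import robot gives the robot as it stands.
- The arm moves only by the tool apply_moves, never from a script. Its argument "commands" is a list of rows, each an object of numbers: "grip": the finger opening in m, from 0 to 0.0854; "tx", "ty", "tz": the shift along the tool's x, y, z in m; "spin": the turn about the tool's z in rad. In form: [{"grip": .., "tx": .., "ty": .., "tz": .., "spin": ..}, ...]. A call has 1 to 12 rows; each row is the pose to reach, as a shift and turn from the pose measured when the call began, along the tool's axes at that moment; what a row does not reach only later rows make up. A row lasts 1/10 s, in which the tool goes at most 50 mm and 8.59 degrees, less where a joint would pass 70% of its speed; a pose out of reach is approached as far as the arm can. A call with a gripper value outside its range is refused whole. The fingers move at their own pace and stop on an object; "newtons" is the grip in N (left out, the last holds). Time passes only in rows, so rows that repeat a pose let the fingers close. It gives the time, the measured TCP pose, the force and the opening at its end, in the units of the state.
- robot.sense(): the state, without advancing time (a new reading comes with each control period).
- robot.get_image(name): name is "side" or "top" or "wrist"; returns the picture (384x512x3 uint8, blue, green, red); there is no depth.
- robot.camera_info(name): a dict with "K" (3x3 intrinsics, pixels), "dist" ([k1, k2, p1, p2, k3] as OpenCV has them; the pictures are not rectified), "origin" and "attitude" of the camera in the world. Camera axes: x right, y down, z forward; pixel columns grow to the right and rows downward; lengths in m; the calibration is good to about 2 mm. A picture is of the moment at which its call begins: read the wrist's pose just before it. camera_info takes no time and is no camera call; for the wrist camera it gives the pose at the moment of the call.
- robot.job_done(): hands the job in, once; it reports no verdict.
The state is a dict: "t": time; "qpos": joint angles; "qvel": joint speeds; "effort": joint torques, N m; "ee_pos": TCP position; "ee_rot": TCP orientation; "ft_force": force on the tool from outside, world axes, zero at the start; "moment": the same for the moment, N m; "finger_gap": opening from 0.0 (shut) to 1.0 (fully open).
Only numpy, scipy, OpenCV 4.12 (cv2) and the standard library are available. Lean on these libraries where they do the work, as an engineer would, in place of code of your own. Each camera call takes 0.05 s, during which the arm holds its last target.

## Working session

There is one attempt and no reset: what is moved stays moved. The work goes in short steps, Python scripts to look and compute and a tool call to move; the robot and the scene stay as the last step left them, time stands still between calls to the robot, and variables do not carry over. Pictures are saved under pics/ and viewed, and the job is handed in when it is done.

Besides the shell and the picture viewer there is one more tool, called after ">>>" in YAML: its name, and indented under it one key for each argument. apply_moves: Moves the arm, as the interface text tells. Its arguments: {"type":"object","properties":{"commands":{"type":"array","items":{"type":"object","properties":{"grip":{"type":"number"},"tx":{"type":"number"},"ty":{"type":"number"},"tz":{"type":"number"},"spin":{"type":"number"}}}},"newtons":{"type":"number"}},"required":["commands"]}

```bash
mkdir -p pics; python3 - <<'E'
from station import robot
import cv2
s=robot.sense();print(s)
for n in("side","top","wrist"):
    c=robot.camera_info(n);print(n,c)
    cv2.imwrite(f"pics/a_{n}.png",robot.get_image(n))
E
```

```text
{'t': 0.0, 'qpos': array([ 1.11199952e+00,  2.38784655e-01, -1.42497409e-02,  1.31921684e+00,
        1.35288921e-05,  1.57081055e+00]), 'qvel': array([-0.00122754, -0.00094519, -0.00069651, -0.0003937 ,  0.00119598,
        0.00029455]), 'effort': array([-2.87492207e-03, -5.38779008e+01,  3.46439266e+01,  1.81703980e-02,
       -4.34780975e-05,  3.72931731e-05]), 'ee_pos': array([0.23231642, 0.47033206, 0.23067736]), 'ee_rot': array([[ 4.42881940e-01,  8.96579699e-01, -6.56462928e-04],
       [ 8.96578759e-01, -4.42882426e-01, -1.29845559e-03],
       [-1.45490481e-03, -1.35081874e-05, -9.99998942e-01]]), 'ft_force': array([-0.17113246, -0.62267732,  0.37772226]), 'moment': array([-0.00650586,  0.02541271, -0.02891814]), 'finger_gap': 0.9994681427588363}
side {'K': array([[452.8014679 ,   0.        , 253.06068455],
       [  0.        , 452.8014679 , 188.9951181 ],
       [  0.        ,   0.        ,   1.        ]]), 'dist': array([-0.11982677,  0.        ,  0.        ,  0.        ,  0.        ]), 'origin': array([ 0.05407205, -0.53144383,  0.79423285]), 'attitude': array([[ 0.75772
[... 349 characters left out ...]
 0.        ,  0.        ]), 'origin': array([ 0.45565665, -0.00998716,  1.03237146]), 'attitude': array([[-0.00548563, -0.99755998,  0.0695988 ],
       [-0.99994885,  0.00488072, -0.00885851],
       [ 0.00849721, -0.06964383, -0.99753573]])}
wrist {'K': array([[310.94952273,   0.        , 260.06007761],
       [  0.        , 310.94952273, 196.53582333],
       [  0.        ,   0.        ,   1.        ]]), 'dist': array([0.00016887, 0.        , 0.        , 0.        , 0.        ]), 'origin': array([0.17399134, 0.49894524, 0.37382691]), 'attitude': array([[ 0.4436235 ,  0.86556518,  0.23236849],
       [ 0.89621215, -0.42804581, -0.1165357 ],
       [-0.00140488,  0.25994944, -0.96562121]])}
```

View pics/a_top.png

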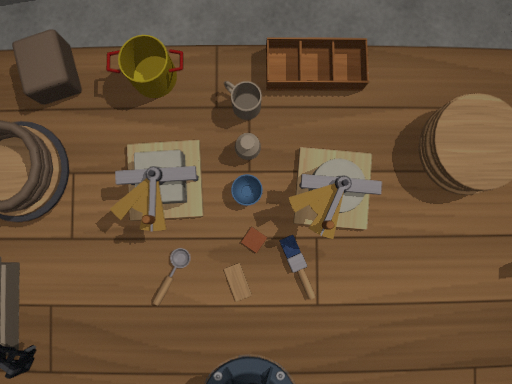

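View pics/a_side.png

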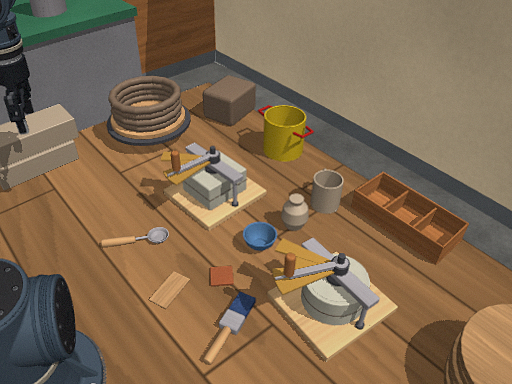

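View pics/a_wrist.png

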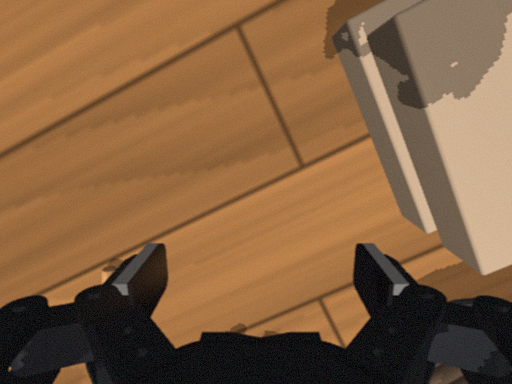

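```bash
python3 - <<'E'
import cv2
a=cv2.imread("pics/a_top.png")[140:245,280:390]
cv2.imwrite("pics/b1.png",cv2.resize(a,None,fx=5.5,fy=5.5,interpolation=cv2.INTER_CUBIC))
a=cv2.imread("pics/a_side.png")[225:355,260:405]
cv2.imwrite("pics/b2.png",cv2.resize(a,None,fx=4.5,fy=4.5,interpolation=cv2.INTER_CUBIC))
E
```

```text
(no output)
```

View pics/b1.png

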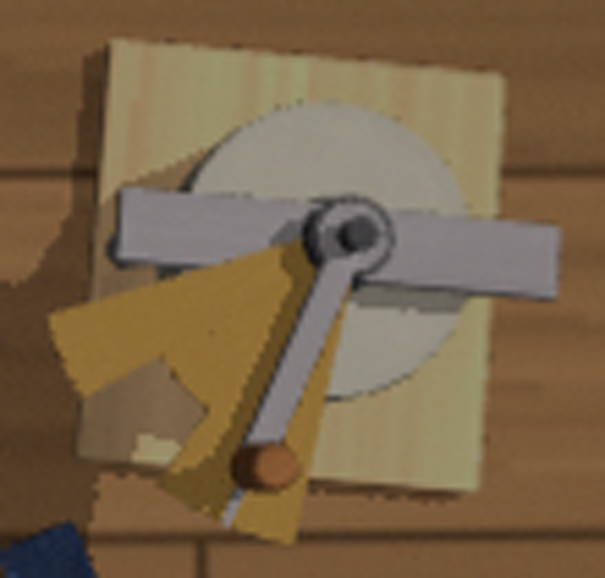

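View pics/b2.png

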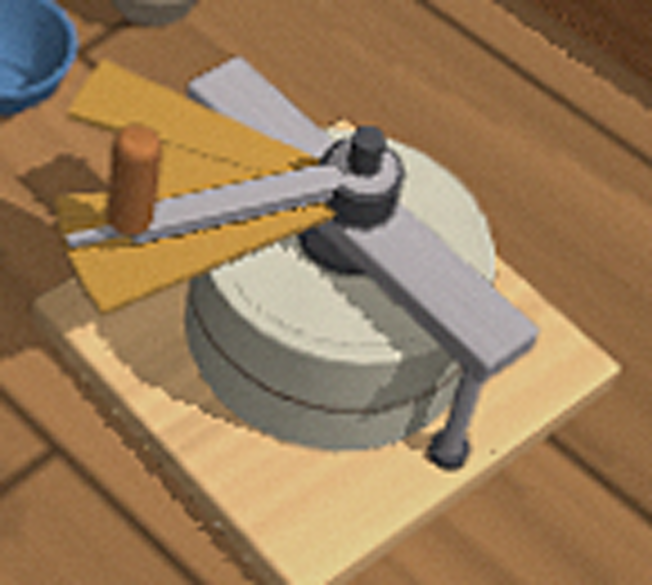

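```bash
cat > h.py <<'E'
import numpy as np,cv2
from station import robot
def ray(c,uv):
    p=cv2.undistortPoints(np.array([[uv]],float),c["K"],c["dist"])[0,0]
    d=c["attitude"]@np.array([p[0],p[1],1]);return np.array(c["origin"]),d/np.linalg.norm(d)
def plane(c,uv,z):
    o,d=ray(c,uv);return o+d*(z-o[2])/d[2]
def tri(c1,u1,c2,u2):
    o1,d1=ray(c1,u1);o2,d2=ray(c2,u2)
    t=np.linalg.lstsq(np.c_[d1,-d2],o2-o1,rcond=None)[0]
    a,b=o1+t[0]*d1,o2+t[1]*d2;return (a+b)/2,np.linalg.norm(a-b)
E
python3 - <<'E'
from h import *
T=robot.camera_info("top");S=robot.camera_info("side")
t=lambda x,y:(x/5.5+280-.4,y/5.5+140-.4)
s=lambda x,y:(x/4.5+260-.4,y/4.5+225-.4)
print("knob top",tri(T,t(271,467),S,s(137,133)),plane(T,t(271,467),.187),plane(S,s(137,133),.187))
k=plane(T,t(271,467),.187)
print("stud",tri(T,t(358,232),S,s(370,133)))
print("ptr tip",plane(T,t(229,523),.13),plane(S,s(69,242),.135))
print("notch L/R outer",plane(T,t(85,395),.124),plane(T,t(160,483),.124), "inner",plane(T,t(163,358),.124),plane(T,t(207,408),.124))
for x,y in((120,225),(560,262)): print("bar end",plane(T,t(x,y),.1))
E
```

```text
knob top (array([ 0.45910812, -0.17432582,  0.18630334]), np.float64(0.0017761214443098995)) [ 0.45843474 -0.17359814  0.187     ] [ 0.45938907 -0.1752394   0.187     ]
stud (array([ 0.55481823, -0.21842209,  0.15389651]), np.float64(0.0028581110831256964))
ptr tip [ 0.43561475 -0.166772    0.13      ] [ 0.43185323 -0.16912205  0.135     ]
notch L/R outer [ 0.48914893 -0.10830896  0.124     ] [ 0.45230845 -0.13919178  0.124     ] inner [ 0.50443294 -0.14118091  0.124     ] [ 0.4834256  -0.15932562  0.124     ]
bar end [ 0.56317861 -0.12693315  0.1       ]
bar end [ 0.54644448 -0.31833219  0.1       ]
```

>>> apply_moves:
  commands:
    - {"tz": -0.05,"grip": 0.044}
    - {"tx": -0.03,"ty": 0.03,"tz": -0.08,"grip": 0.044}
    - {"tx": -0.478,"ty": 0.489,"tz": -0.08,"spin": 0.185,"grip": 0.044}
    - {"tx": -0.478,"ty": 0.489,"tz": -0.08,"spin": 0.185,"grip": 0.044}
    - {"tx": -0.478,"ty": 0.489,"tz": -0.08,"spin": 0.185,"grip": 0.044}
    - {"tx": -0.478,"ty": 0.489,"tz": -0.08,"spin": 0.185,"grip": 0.044}
    - {"tx": -0.478,"ty": 0.489,"tz": -0.08,"spin": 0.185,"grip": 0.044}
    - {"tx": -0.478,"ty": 0.489,"tz": -0.08,"spin": 0.185,"grip": 0.044}
    - {"tx": -0.478,"ty": 0.489,"tz": -0.08,"spin": 0.185,"grip": 0.044}
    - {"tx": -0.478,"ty": 0.489,"tz": -0.08,"spin": 0.185,"grip": 0.044}
    - {"tx": -0.478,"ty": 0.489,"tz": -0.08,"spin": 0.185,"grip": 0.044}
    - {"tx": -0.478,"ty": 0.489,"tz": -0.08,"spin": 0.185,"grip": 0.044}

```text
invalid input at $.commands[0]: expected keys grip, tx, ty, tz, spin
```

All keys are required in each row.

>>> apply_moves:
  commands:
    - {"tx": 0,"ty": 0,"tz": -0.05,"spin": 0,"grip": 0.044}
    - {"tx": -0.03,"ty": 0.03,"tz": -0.08,"spin": 0,"grip": 0.044}
    - {"tx": -0.478,"ty": 0.489,"tz": -0.08,"spin": 0.185,"grip": 0.044}
    - {"tx": -0.478,"ty": 0.489,"tz": -0.08,"spin": 0.185,"grip": 0.044}
    - {"tx": -0.478,"ty": 0.489,"tz": -0.08,"spin": 0.185,"grip": 0.044}
    - {"tx": -0.478,"ty": 0.489,"tz": -0.08,"spin": 0.185,"grip": 0.044}
    - {"tx": -0.478,"ty": 0.489,"tz": -0.08,"spin": 0.185,"grip": 0.044}
    - {"tx": -0.478,"ty": 0.489,"tz": -0.08,"spin": 0.185,"grip": 0.044}
    - {"tx": -0.478,"ty": 0.489,"tz": -0.08,"spin": 0.185,"grip": 0.044}
    - {"tx": -0.478,"ty": 0.489,"tz": -0.08,"spin": 0.185,"grip": 0.044}
    - {"tx": -0.478,"ty": 0.489,"tz": -0.08,"spin": 0.185,"grip": 0.044}
    - {"tx": -0.478,"ty": 0.489,"tz": -0.08,"spin": 0.185,"grip": 0.044}

```text
t: 1.35
ee_pos: [0.4117, -0.0419, 0.3111]
ee_rot: [[0.6, 0.8, -0.0], [0.8, -0.6, -0.001], [-0.001, 0.0, -1.0]]
ft_force: [1.7, 2.0, -0.3]
finger_gap: 0.513
```

>>> apply_moves:
  commands:
    - {"tx": -0.078,"ty": 0.117,"tz": 0,"spin": 0,"grip": 0.044}
    - {"tx": -0.078,"ty": 0.117,"tz": 0,"spin": 0,"grip": 0.044}
    - {"tx": -0.078,"ty": 0.117,"tz": 0,"spin": 0,"grip": 0.044}
    - {"tx": -0.078,"ty": 0.117,"tz": 0.04,"spin": 0,"grip": 0.044}
    - {"tx": -0.078,"ty": 0.117,"tz": 0.07,"spin": 0,"grip": 0.044}
    - {"tx": -0.078,"ty": 0.117,"tz": 0.07,"spin": 0,"grip": 0.044}
    - {"tx": -0.078,"ty": 0.117,"tz": 0.07,"spin": 0,"grip": 0.044}

```text
t: 2.05
ee_pos: [0.4582, -0.1745, 0.2417]
ee_rot: [[0.6, 0.8, -0.001], [0.8, -0.6, -0.001], [-0.001, -0.0, -1.0]]
ft_force: [-0.3, 1.0, -0.6]
finger_gap: 0.517
```

```bash
python3 - <<'E'
from h import *
s=robot.sense();c=robot.camera_info("wrist");im=robot.get_image("wrist");cv2.imwrite("pics/c.png",im)
print(s["t"],s["ee_pos"],s["ft_force"],s["finger_gap"],s["qpos"].round(2))
R=c["attitude"]
for p in([.459,-.1745,.187],[.459,-.1745,.137],[.555,-.2185,.154],[.4857,-.1389,.124]):
    v,_=cv2.projectPoints(np.array([p]),cv2.Rodrigues(R.T)[0],-R.T@c["origin"],c["K"],c["dist"]);print(p,v.ravel())
E
```

```text
2.05 [ 0.45824506 -0.17448749  0.24169131] [-0.30880342  0.96242232 -0.56950868] 0.5170448051381679 [-0.36  0.18 -0.07  1.33 -0.    0.28]
[0.459, -0.1745, 0.187] [261.34451652 214.3100451 ]
[0.459, -0.1745, 0.137] [261.16734988 195.2067124 ]
[0.555, -0.2185, 0.154] [287.37907879 316.60589473]
[0.4857, -0.1389, 0.124] [312.61409762 191.31384385]
```

View pics/c.png

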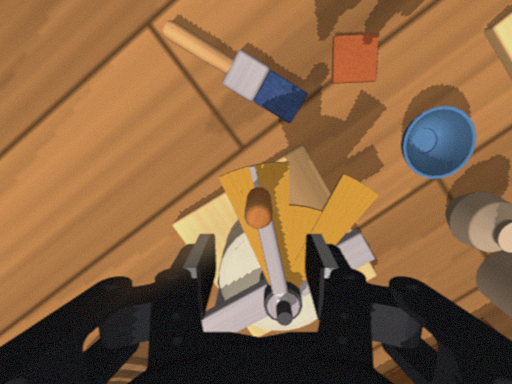

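The wrist view shows the knob's top at about (259, 213), against a predicted (261, 214). It is centred between the fingers to within about 2 mm, so I'll lower the open fingers around it.

>>> apply_moves:
  commands:
    - {"tx": 0,"ty": 0.001,"tz": 0.04,"spin": 0,"grip": 0.044}
    - {"tx": 0,"ty": 0.001,"tz": 0.06,"spin": 0,"grip": 0.044}
    - {"tx": 0,"ty": 0.001,"tz": 0.075,"spin": 0,"grip": 0.044}
    - {"tx": 0,"ty": 0.001,"tz": 0.085,"spin": 0,"grip": 0.044}
    - {"tx": 0,"ty": 0.001,"tz": 0.095,"spin": 0,"grip": 0.044}
    - {"tx": 0,"ty": 0.001,"tz": 0.095,"spin": 0,"grip": 0.044}
    - {"tx": 0,"ty": 0.001,"tz": 0.095,"spin": 0,"grip": 0.044}

```text
t: 2.8
ee_pos: [0.4602, -0.1754, 0.1483]
ee_rot: [[0.6, 0.8, 0.002], [0.8, -0.6, -0.002], [-0.0, 0.003, -1.0]]
ft_force: [-0.6, -0.1, -0.0]
finger_gap: 0.514
```

```bash
python3 - <<'E'
from h import *
s=robot.sense();a=robot.get_image("wrist");b=robot.get_image("side")
print(s["t"],s["ee_pos"],s["ft_force"],s["moment"])
b=cv2.resize(b[225:355,260:405],(428,384),interpolation=cv2.INTER_CUBIC)
a=a[100:384,100:420]; a=cv2.resize(a,(372,330))
cv2.imwrite("pics/d.png",np.hstack([np.pad(a,((0,54),(0,0),(0,0))),b]))
E
```

```text
2.8 [ 0.46019521 -0.17538996  0.14828113] [-0.58336527 -0.14499376 -0.00424612] [-0.02002241 -0.03957083 -0.00496908]
```

View pics/d.png

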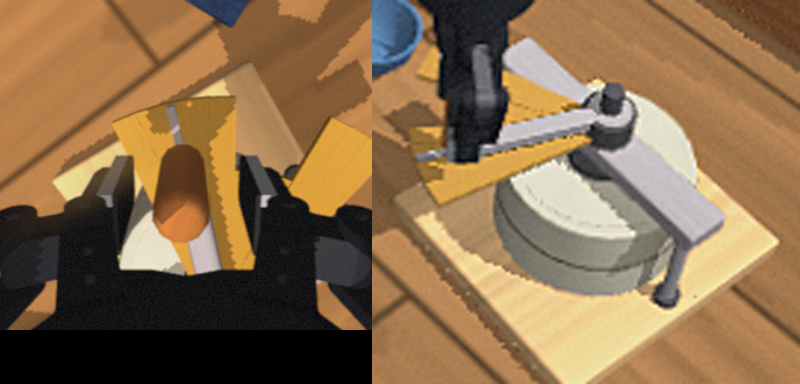

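The knob stands upright between the pads and the lever is still at rest on the dial. I'll push slowly along the chord.

>>> apply_moves:
  commands:
    - {"tx": 0.005,"ty": 0,"tz": 0,"spin": 0,"grip": 0.044}
    - {"tx": 0.009,"ty": 0,"tz": 0,"spin": 0,"grip": 0.044}
    - {"tx": 0.012,"ty": 0,"tz": 0,"spin": 0,"grip": 0.044}
    - {"tx": 0.015,"ty": 0,"tz": 0,"spin": 0,"grip": 0.044}
    - {"tx": 0.018,"ty": 0,"tz": 0,"spin": 0,"grip": 0.044}
    - {"tx": 0.022,"ty": 0,"tz": 0,"spin": 0,"grip": 0.044}
    - {"tx": 0.026,"ty": 0,"tz": 0,"spin": 0,"grip": 0.044}
    - {"tx": 0.03,"ty": 0,"tz": 0,"spin": 0,"grip": 0.044}
    - {"tx": 0.034,"ty": 0,"tz": 0,"spin": 0,"grip": 0.044}
    - {"tx": 0.036,"ty": 0,"tz": 0,"spin": 0,"grip": 0.044}
    - {"tx": 0.036,"ty": 0,"tz": 0,"spin": 0,"grip": 0.044}

```text
t: 4.0
ee_pos: [0.4812, -0.1463, 0.148]
ee_rot: [[0.6, 0.8, 0.0], [0.8, -0.6, -0.002], [-0.001, 0.001, -1.0]]
ft_force: [-5.8, -2.1, 1.1]
finger_gap: 0.514
```

```bash
python3 - <<'E'
from h import *
s=robot.sense();a=robot.get_image("wrist");b=robot.get_image("top")
print(s["t"],s["ee_pos"],s["ft_force"],s["moment"],s["finger_gap"])
b=cv2.resize(b[140:245,280:390],(402,384),interpolation=cv2.INTER_CUBIC)
a=a[100:384,100:420]; a=cv2.resize(a,(372,330))
cv2.imwrite("pics/e.png",np.hstack([np.pad(a,((0,54),(0,0),(0,0))),b]))
E
```

```text
4.0 [ 0.48121521 -0.14633438  0.14801393] [-5.84408124 -2.06972952  1.13297637] [-0.35118879  1.09509769 -0.07174774] 0.5140468303272057
```

View pics/e.png

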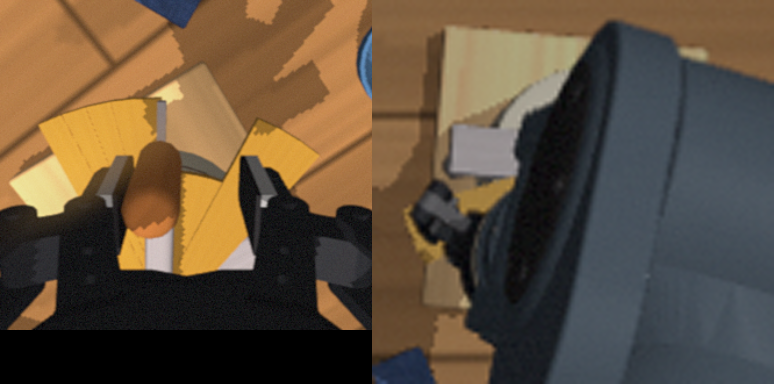

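The pointer is at the notch's first edge (crop (162, 105)), which agrees with about 5.5 N. About 19 mm more brings it to the middle.

>>> apply_moves:
  commands:
    - {"tx": 0.004,"ty": 0,"tz": 0,"spin": 0,"grip": 0.044}
    - {"tx": 0.008,"ty": 0,"tz": 0,"spin": 0,"grip": 0.044}
    - {"tx": 0.012,"ty": 0,"tz": 0,"spin": 0,"grip": 0.044}
    - {"tx": 0.015,"ty": 0,"tz": 0,"spin": 0,"grip": 0.044}
    - {"tx": 0.017,"ty": 0,"tz": 0,"spin": 0,"grip": 0.044}
    - {"tx": 0.019,"ty": 0,"tz": 0,"spin": 0,"grip": 0.044}
    - {"tx": 0.019,"ty": 0,"tz": 0,"spin": 0,"grip": 0.044}

```text
t: 4.8
ee_pos: [0.4925, -0.1319, 0.148]
ee_rot: [[0.6, 0.8, -0.0], [0.8, -0.6, -0.004], [-0.003, 0.002, -1.0]]
ft_force: [-5.0, -6.8, 0.7]
finger_gap: 0.514
```

```bash
python3 - <<'E'
from h import *
s=robot.sense();a=robot.get_image("wrist")
print(s["t"],s["ee_pos"],s["ft_force"],s["moment"],s["finger_gap"])
cv2.imwrite("pics/f.png",a)
E
```

```text
4.8 [ 0.49245065 -0.13193343  0.14795445] [-5.01181918 -6.84690242  0.68686759] [-1.29203217  0.85827907  0.08276946] 0.5143622305240394
```

View pics/f.png

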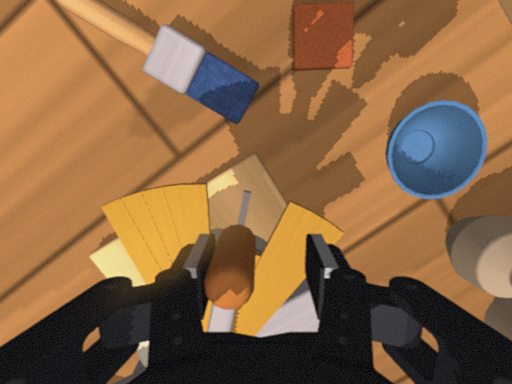

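The pointer (244, 200) stands mid-notch between the edges at about 208 and 287, at 8.5 N. Now I'll hold it.

>>> apply_moves:
  commands:
    - {"tx": 0,"ty": 0,"tz": 0,"spin": 0,"grip": 0.044}
    - {"tx": 0,"ty": 0,"tz": 0,"spin": 0,"grip": 0.044}
    - {"tx": 0,"ty": 0,"tz": 0,"spin": 0,"grip": 0.044}
    - {"tx": 0,"ty": 0,"tz": 0,"spin": 0,"grip": 0.044}
    - {"tx": 0,"ty": 0,"tz": 0,"spin": 0,"grip": 0.044}
    - {"tx": 0,"ty": 0,"tz": 0,"spin": 0,"grip": 0.044}
    - {"tx": 0,"ty": 0,"tz": 0,"spin": 0,"grip": 0.044}
    - {"tx": 0,"ty": 0,"tz": 0,"spin": 0,"grip": 0.044}
    - {"tx": 0,"ty": 0,"tz": 0,"spin": 0,"grip": 0.044}
    - {"tx": 0,"ty": 0,"tz": 0,"spin": 0,"grip": 0.044}
    - {"tx": 0,"ty": 0,"tz": 0,"spin": 0,"grip": 0.044}
    - {"tx": 0,"ty": 0,"tz": 0,"spin": 0,"grip": 0.044}

```text
t: 6.05
ee_pos: [0.4919, -0.1326, 0.1479]
ee_rot: [[0.601, 0.799, -0.001], [0.799, -0.601, -0.006], [-0.005, 0.002, -1.0]]
ft_force: [-5.9, -6.2, 0.9]
finger_gap: 0.516
```

>>> apply_moves:
  commands:
    - {"tx": 0,"ty": 0,"tz": 0,"spin": 0,"grip": 0.044}
    - {"tx": 0,"ty": 0,"tz": 0,"spin": 0,"grip": 0.044}
    - {"tx": 0,"ty": 0,"tz": 0,"spin": 0,"grip": 0.044}
    - {"tx": 0,"ty": 0,"tz": 0,"spin": 0,"grip": 0.044}
    - {"tx": 0,"ty": 0,"tz": 0,"spin": 0,"grip": 0.044}
    - {"tx": 0,"ty": 0,"tz": 0,"spin": 0,"grip": 0.044}
    - {"tx": 0,"ty": 0,"tz": 0,"spin": 0,"grip": 0.044}
    - {"tx": 0,"ty": 0,"tz": 0,"spin": 0,"grip": 0.044}
    - {"tx": 0,"ty": 0,"tz": 0,"spin": 0,"grip": 0.044}
    - {"tx": 0,"ty": 0,"tz": 0,"spin": 0,"grip": 0.044}
    - {"tx": 0,"ty": 0,"tz": 0,"spin": 0,"grip": 0.044}
    - {"tx": 0,"ty": 0,"tz": 0,"spin": 0,"grip": 0.044}

```text
t: 7.25
ee_pos: [0.4914, -0.1332, 0.1479]
ee_rot: [[0.601, 0.799, -0.002], [0.799, -0.601, -0.007], [-0.007, 0.002, -1.0]]
ft_force: [-5.9, -5.8, 2.2]
finger_gap: 0.517
```

```bash
python3 - <<'E'
from h import *
s=robot.sense();a=robot.get_image("wrist")
print(s["t"],s["ee_pos"],s["ft_force"])
cv2.imwrite("pics/g.png",a[140:350,60:400])
E
```

```text
7.25 [ 0.49139716 -0.13320276  0.14785708] [-5.93506217 -5.78959259  2.17011832]
```

View pics/g.png

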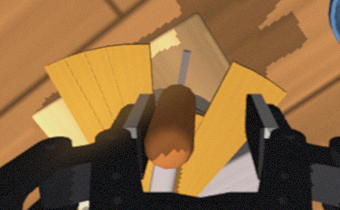

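It is still mid-notch after 2.4 s. I'll let it back slowly.

>>> apply_moves:
  commands:
    - {"tx": -0.005,"ty": 0,"tz": 0,"spin": 0,"grip": 0.044}
    - {"tx": -0.01,"ty": 0,"tz": 0,"spin": 0,"grip": 0.044}
    - {"tx": -0.015,"ty": 0,"tz": 0,"spin": 0,"grip": 0.044}
    - {"tx": -0.02,"ty": 0,"tz": 0,"spin": 0,"grip": 0.044}
    - {"tx": -0.025,"ty": 0,"tz": 0,"spin": 0,"grip": 0.044}
    - {"tx": -0.03,"ty": 0,"tz": 0,"spin": 0,"grip": 0.044}
    - {"tx": -0.035,"ty": 0,"tz": 0,"spin": 0,"grip": 0.044}
    - {"tx": -0.039,"ty": 0,"tz": 0,"spin": 0,"grip": 0.044}
    - {"tx": -0.043,"ty": 0,"tz": 0,"spin": 0,"grip": 0.044}
    - {"tx": -0.048,"ty": 0,"tz": 0,"spin": 0,"grip": 0.044}
    - {"tx": -0.052,"ty": 0,"tz": 0,"spin": 0,"grip": 0.044}
    - {"tx": -0.052,"ty": 0,"tz": 0,"spin": 0,"grip": 0.044}

```text
t: 8.5
ee_pos: [0.4598, -0.1751, 0.1482]
ee_rot: [[0.602, 0.799, -0.003], [0.799, -0.602, -0.007], [-0.007, 0.002, -1.0]]
ft_force: [0.9, -0.8, -0.3]
finger_gap: 0.51
```

```bash
python3 - <<'E'
from h import *
s=robot.sense();a=robot.get_image("wrist")
print(s["t"],s["ee_pos"],s["ft_force"])
cv2.imwrite("pics/i.png",a)
E
```

```text
8.5 [ 0.45980281 -0.17506417  0.1482258 ] [ 0.86183577 -0.7545955  -0.25934523]
```

View pics/i.png

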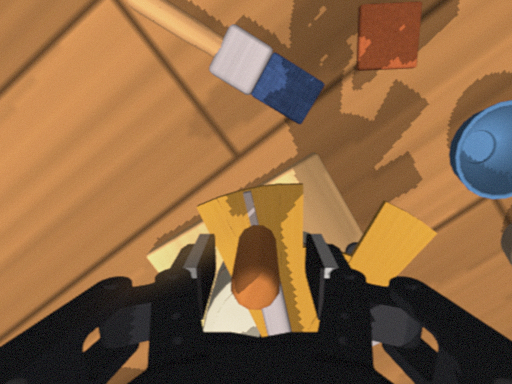

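The lever is back at rest between the fingers with no contact force. Next I'll lift straight up and back away.

>>> apply_moves:
  commands:
    - {"tx": 0,"ty": 0,"tz": -0.01,"spin": 0,"grip": 0.044}
    - {"tx": 0,"ty": 0,"tz": -0.03,"spin": 0,"grip": 0.044}
    - {"tx": 0,"ty": 0,"tz": -0.07,"spin": 0,"grip": 0.044}
    - {"tx": 0,"ty": 0,"tz": -0.12,"spin": 0,"grip": 0.044}
    - {"tx": 0,"ty": 0,"tz": -0.15,"spin": 0,"grip": 0.044}
    - {"tx": 0.04,"ty": -0.03,"tz": -0.16,"spin": 0,"grip": 0.044}
    - {"tx": 0.08,"ty": -0.06,"tz": -0.16,"spin": 0,"grip": 0.044}
    - {"tx": 0.11,"ty": -0.09,"tz": -0.16,"spin": 0,"grip": 0.044}
    - {"tx": 0.14,"ty": -0.12,"tz": -0.16,"spin": 0,"grip": 0.044}
    - {"tx": 0.17,"ty": -0.14,"tz": -0.16,"spin": 0,"grip": 0.044}
    - {"tx": 0.17,"ty": -0.14,"tz": -0.16,"spin": 0,"grip": 0.044}
    - {"tx": 0.17,"ty": -0.14,"tz": -0.16,"spin": 0,"grip": 0.044}

```text
t: 9.75
ee_pos: [0.4508, 0.047, 0.3073]
ee_rot: [[0.6, 0.8, -0.002], [0.8, -0.6, -0.007], [-0.007, 0.003, -1.0]]
ft_force: [0.2, -0.2, -0.9]
finger_gap: 0.514
```

```bash
python3 - <<'E'
from h import *
s=robot.sense();b=robot.get_image("top");cv2.imwrite("pics/j_top.png",b)
print(s["t"],s["ee_pos"],s["ft_force"])
a=cv2.imread("pics/a_top.png")
f=lambda m:cv2.resize(m[140:245,280:390],(396,378),interpolation=cv2.INTER_CUBIC)
cv2.imwrite("pics/j.png",np.hstack([f(a),f(b)]))
E
```

```text
9.75 [0.45083312 0.04702835 0.30731548] [ 0.24273516 -0.23621235 -0.852393  ]
```

View pics/j.png

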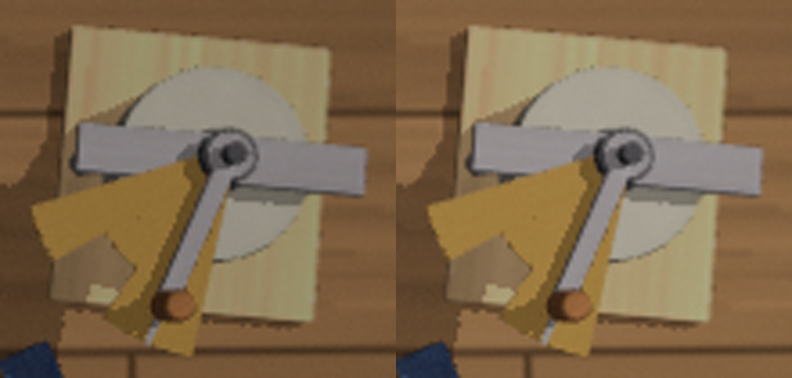

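View pics/j_top.png

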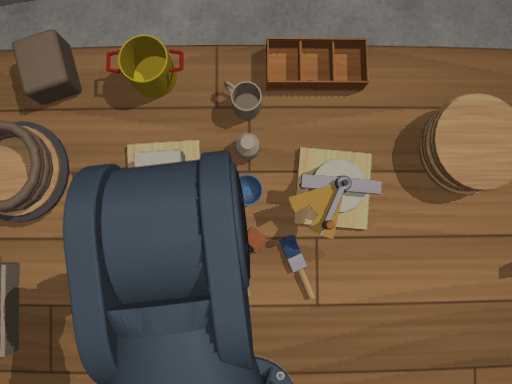

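The lever and dial look the same as before the push, with the knob at top-view pixel (329, 224), and the arm is clear. Handing in.

```bash
python3 -c "
from station import robot
print(robot.job_done())"
```

```text
the job is handed in; nothing more can be done
None
```

I swung the round-mould lever clockwise into the broad notch, held it there for about 2.4 s, let it back slowly to rest and handed the job in at about 9.8 s. I pushed the knob with one finger of the partly open gripper rather than gripping it.

- **Hold:** The wrist pictures before and after the hold show the pointer in the middle of the notch. The push was about 8.5 N at the start and 8.3 N at the end, well under the 14 N at which the screw gives. The tool drifted back about 2 mm during the hold, but the pointer stayed near the middle.
- **After release:** The contact force was about zero. The before and after top views show the lever, dial and clamp in the same place.
- **Square clamp:** I did not touch it. In the last top view the arm hid most of it, so I could not check it by picture.
- **Other checks:** None of the checks I made failed or disagreed, beyond 1–3 mm between the two camera views.

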